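Set the loupe on the damp proof

ROBOT

A 6-joint arm with a two-finger parallel gripper is mounted at the origin on the work surface. World frame = base frame: x ahead of the robot, y to its left, z up, the work surface at z = 0. Lengths are in mm, angles in degrees, forces in N, time in s.
With the tool pointing down it reaches from about 350 to 850 mm from the base axis. Payload 8.1 kg.
Tool frame: the origin (TCP) lies midway between the tips of the shut fingers; the grasp point (between the pads) lies 19 mm behind it (r.pinch_z is the distance from the TCP to the grasp point, in mm); z points along the fingers, y is the line along which they close (so a half turn about z gives the same grasp; the last joint's range is limited). The gripper opens to 85 mm and grips with 20 to 120 N. Pads are 22 mm wide; open, the fingers measure 114 mm over their backs; the gripper's body (76 mm by 85 mm) begins 54 mm behind the grasp point. The pads swing forward as they close: fully open they stand 13 mm farther back than shut.
Start: joints at [-79.779, 7.471, 85.268, -0, 87.261, -4.893], TCP at [156.471, -579.243, 231.292] pointing down, gripper open.
Joint ranges: [-169.43, 169.43], [-51.17, 129.36], [1.28, 143.12], [-76.62, 256.62], [0, 156.53], [-152.29, 152.29]. Speed limits (degrees/s): [136.94, 136.94, 159.86, 180, 180, 180].

INTERFACE

Orientations are given as [roll, pitch, yaw] about the fixed x, y, z axes, in that order (R = Rz(yaw) Ry(pitch) Rx(roll)).
In Python, from bench import sensors, optics, job, r gives the robot as it stands.
- The arm moves only by the tool play_rows, never from a script. Its argument "motion" is a list that holds one entry, the list of rows, each a list of 6 numbers: the shift along the tool's x, y, z in cm, then the turn, a rotation vector about the tool's x, y, z in degrees. In form: [[[x, y, z, ax, ay, az], ...]]. A call has 1 to 5 rows; each row is the pose to reach, as a shift and turn from the pose commanded when the call began, along the tool's axes at that moment; what a row does not reach only later rows make up. A row lasts 1/10 s, in which the tool goes at most 50 mm and 8.59 degrees, less where a joint would pass 70% of its speed; a pose out of reach is approached as far as the arm can. A call with a gripper value outside its range is refused whole. "jaw" is the opening, from 0 (shut) to 1 (fully open), set as the call begins (left out, the last holds). The fingers move at their own pace and stop on an object; "squeeze" is the grip in N (left out, the last holds). Time passes only in rows, so rows that repeat a pose let the fingers close. It gives the time, the measured TCP pose, the force, the opening and the grip force at its end, in the units of the state.
- sensors.sense(): the state, without advancing time (a new reading comes with each control period).
- optics.snapshot(name): name is "scene" or "top"; returns a dict with "pixels" (384x512x3 uint8, red, green, blue), "mtx" (3x3 intrinsics, pixels), "k1" (the pictures are not rectified: a ray, as slopes to the right and down, at radius r is drawn at 1 + k1 r^2 times it, then the intrinsics apply), "R" (3x3) and "t" (3): a world point X has camera coordinates R X + t. Camera axes: x right, y down, z forward; pixel columns grow to the right and rows downward; lengths in mm; the calibration is good to about 2 mm. A picture is of the moment at which its call begins. There is no depth.
- job.hand_in(): hands the job in; it is judged then, once.
The state is a dict: "time": time; "joint_pos": joint angles; "qd": joint speeds; "joint_efforts": joint torques, N m; "tool_pos": TCP position; "tcp_rot": TCP orientation; "ft_force": force on the tool from outside, world axes, zero at the start; "wrist_torque": the same for the moment, N m; "finger_gap": finger opening in mm; "grip_force": force on a finger pad.
Only numpy, scipy, OpenCV 4.12 (cv2) and the standard library are available. Lean on these libraries where they do the work, as an engineer would, in place of code of your own. Each camera call takes 0.05 s, during which the arm holds its last target. There are 200 camera calls.

TASK

Check the registration of the teal proof: lift the clear-skirted loupe with a light grip and set it upright and centred over the registration cross of the teal proof, then let go. Handle it gently: the loupe cracks if it is squeezed hard and the damp sheet dents if it is pressed, so set it straight down on the cross without dropping it or dragging it over the paper. Leave the brass paperweight where it stands.

Things in the scene. Friction and masses are not known exactly. Their poses are not given: they have to be found in the camera images.
- loupe_mid (a point): Centre (half-way up) of the magnifying loupe: an upright cylinder 46 mm across and 56 mm tall, about 110 g, with a clear plastic skirt below, a black barrel with two thin silver bands above and a pale blue lens in its flat top. It starts standing on the table (centre 28 mm above the table); z is its upright axis. It is brittle: it cracks if it is gripped with more than about 50 N (measured at each finger); 20 to 30 N holds it securely.
- teal_cross (a point): Centre of the registration cross (bars 34 mm long, with a ring 24 mm across) near one corner of the teal proof, on the paper's top face. The proof is a white sheet 120 x 160 mm printed with a large teal spoked wheel and small leaves, taped flat on the table on a backing, top face 3 mm above the table; x and y run along its sides, z up; the sheet's middle is at +35 mm x, -50 mm y from the cross. The damp paper dents if pressed with more than about 30 N.
- rust_cross (a point): The same cross on the other proof, which is alike in size and layout but printed in rust red. Not to be used.
- weight_mid (a point): Centre (half-way up) of the brass paperweight, a solid cylinder 46 mm across with a small 24 mm knob on top, 50 mm tall in all, 450 g, standing on the table. Leave it alone. An amber glass jar of like size (48 mm across, 60 mm tall, white cap) also stands near; all three keep at least 50 mm free between them.
There are look-alikes about, which are no part of the job. Of the things that look like the part that bears loupe_mid, the middle-sized one is meant.

How it is judged:
By the outcome, as a careful person would: the job done as asked, in the order asked, and still so for the second after the job is handed in, with the robot touching nothing.
It also fails if it takes over 43 s, if anything falls off the work surface, if the arm or the gripper's body presses on something with over 40 N, if the wrist force passes 120 N, or if a joint passes its speed limit or range.

## Working session

There is one attempt and no reset: what is moved stays moved. The work goes in short steps, Python scripts to look and compute and a tool call to move; the robot and the scene stay as the last step left them, time stands still between calls to the robot, and variables do not carry over. Pictures are saved under pics/ and viewed, at most 10 in all, crops included, and the job is handed in when it is done.

Besides the shell and the picture viewer there is one more tool, called after "Emit:" as a command line: name --argument value ..., lists and objects as JSON in quotes. play_rows: Moves the arm, as the interface text tells. Its arguments: {"type":"object","properties":{"motion":{"type":"array","items":{"type":"array","items":{"type":"array","items":{"type":"number"}}}},"jaw":{"type":"number"},"squeeze":{"type":"number"}},"required":["motion"]}

```bash
mkdir -p pics; cat > h.py <<'E'
import numpy as np, cv2
from bench import sensors, optics, job, r
def snap(n):
    s=optics.snapshot(n); return s
def unproj(s,uv,z):
    K=np.array(s["mtx"]);R=np.array(s["R"]);t=np.array(s["t"])
    d=np.array([s["k1"],0,0,0,0.])
    p=cv2.undistortPoints(np.array([[uv]],float),K,d)[0,0]
    ray=R.T@np.array([p[0],p[1],1]); c=-R.T@t
    return c+ray*(z-c[2])/ray[2]
def proj(s,X):
    return cv2.projectPoints(np.array(X,float).reshape(-1,1,3),cv2.Rodrigues(np.array(s["R"]))[0],np.array(s["t"],float),np.array(s["mtx"]),np.array([s["k1"],0,0,0,0.]))[0][:,0]
E
python3 - <<'E'
from h import *
for n in("scene","top"):
    s=snap(n); im=np.array(s["pixels"])[:,:,::-1]
    np.savez("pics/%s0.npz"%n,**{k:np.array(v) for k,v in s.items()})
    cv2.imwrite("pics/%s0.png"%n,cv2.resize(im,(768,576),interpolation=cv2.INTER_CUBIC))
    print(n,(-np.array(s["R"]).T@s["t"]).round(),s["k1"],np.array(s["mtx"])[0,0])
st=sensors.sense();print(st["tcp_rot"],st["finger_gap"],st["grip_force"],st["time"])
E
```

```text
scene [1011.  461. 1017.] -0.010979040600987876 490.39910948357056
top [ 398.  -27. 1543.] -0.14207893154229925 484.2230699611275
[-1.79900789e+02 -8.16064083e-03  1.51147975e+01] 85.48474383812348 0.0 0.1
```

```bash
ls . pics
```

```text
.:
h.py
pics

pics:
scene0.npz
scene0.png
top0.npz
top0.png
```

View pics/top0.png

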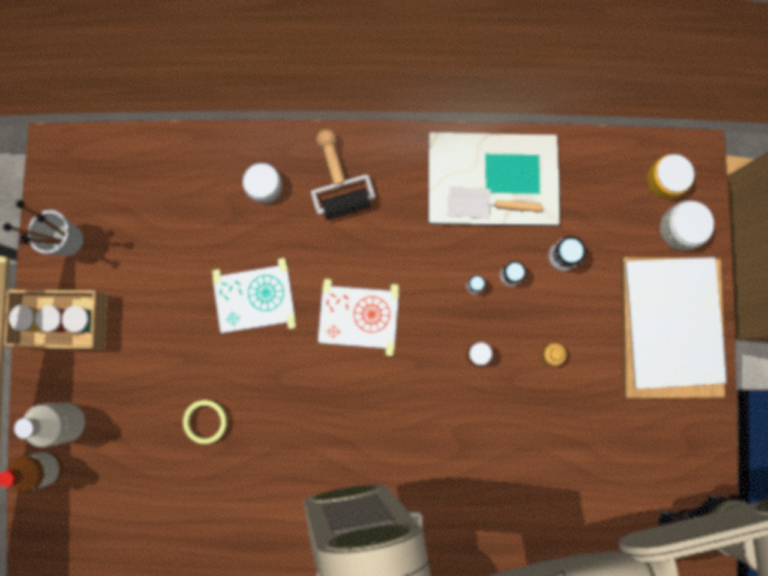

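View pics/scene0.png

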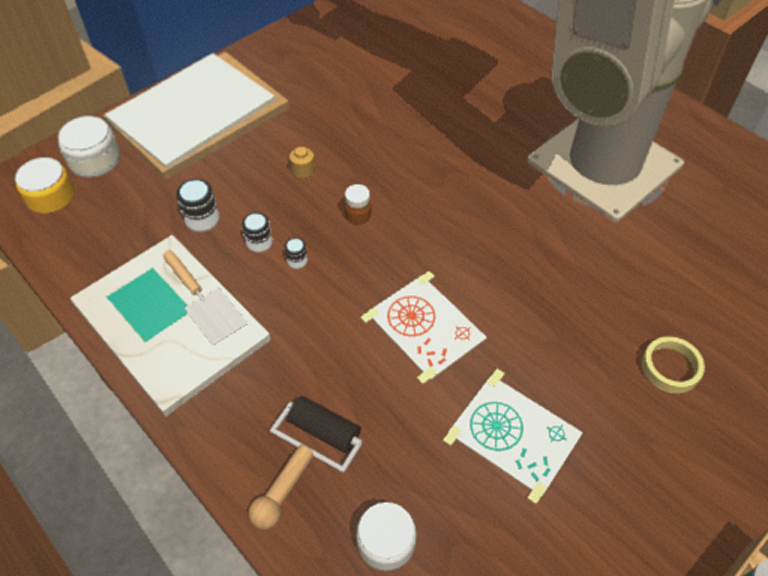

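Top view (768x576 display): three loupes at (570,251) large, (514,273) middle, (477,285) small. The middle one at (514,273) fits "46 mm, middle-sized". The jar is at (481,353) and the brass weight at (555,354). The teal cross is at (233,319) and the rust cross at (334,331). In the scene view the middle loupe's lens is at (256,222) and the teal cross at (557,433).

```bash
python3 - <<'E'
from h import *
S={n:dict(np.load("pics/%s0.npz"%n)) for n in("scene","top")}
def blob(n,c,rad,f):
    im=S[n]["pixels"].astype(float); c=np.array(c)*2/3-.17
    v,u=np.mgrid[:384,:512]; w=np.clip(f(im),0,None)*(np.hypot(u-c[0],v-c[1])<rad)
    return np.array([(w*u).sum(),(w*v).sum()])/w.sum(), (w>0).sum()
lens=lambda im:np.where((im[...,2]>130)&(im[...,2]>im[...,0]+15),im[...,2]-100,0)
teal=lambda im:np.clip(im[...,1]-im[...,0]-25,0,200)
rust=lambda im:np.clip(im[...,0]-im[...,1]-40,0,200)
P={}
def tri(a,b):
    A=[];
    c=[];d=[]
    for n,uv in(("scene",a),("top",b)):
        p0=unproj(S[n],uv,0);p1=unproj(S[n],uv,100);c.append(p0);d.append((p1-p0)/np.linalg.norm(p1-p0))
    M=sum(np.eye(3)-np.outer(k,k) for k in d); return np.linalg.solve(M,sum((np.eye(3)-np.outer(k,k))@q for k,q in zip(d,c)))
for name,a,b,z,f,ra,rb in [("mid",(256,222),(515,272),56,lens,12,8),("big",(196,192),(571,250),70,lens,14,12),("small",(295,246),(477,284),40,lens,10,7),("teal",(557,433),(233,319),3,teal,10,8),("rust",(462,333),(334,331),3,rust,9,8),("tealwheel",(496,426),(266,292),3,teal,20,14)]:
    ua,na=blob("scene",a,ra,f);ub,nb=blob("top",b,rb,f)
    print(name,ua.round(1),na,ub.round(1),nb,"scene",unproj(S["scene"],ua,z).round(1),"top",unproj(S["top"],ub,z).round(1),"tri",tri(ua,ub).round(1))
im=S["scene"]["pixels"][:,:,::-1]
a=cv2.resize(im[110:190,100:220],(600,400),interpolation=cv2.INTER_CUBIC)
b=cv2.resize(im[255:295,340:400],(300,200),interpolation=cv2.INTER_CUBIC)
c=cv2.resize(S["top"]["pixels"][195:235,135:195,::-1],(300,200),interpolation=cv2.INTER_CUBIC)
cv2.imwrite("pics/crop1.png",np.vstack([a,np.hstack([b,c])]))
E
```

```text
mid [169.6 147.4] 117 [343.  180.8] 121 scene [ 611.3 -299.4   56. ] top [ 610.9 -293.9   56. ] tri [ 611.8 -294.5   60.1]
big [128.7 126.6] 205 [380.6 166.5] 209 scene [ 652.8 -419.1   70. ] top [ 655.1 -409.9   70. ] tri [ 655.1 -408.8   79.3]
small [196.2 163. ] 75 [317.6 188.5] 74 scene [ 586.5 -223.3   40. ] top [ 587.6 -216.3   40. ] tri [ 588.2 -216.9   46.8]
teal [370.8 288.8] 90 [154.7 211.9] 54 scene [510.6 296.3   3. ] top [510.9 301.2   3. ] tri [511.7 298.6   7.5]
rust [308.2 221.8] 52 [222.1 220.7] 15 scene [485.5  80.1   3. ] top [485.5  83.6   3. ] tri [486.2  82.3   6.1]
tealwheel [330.5 283.8] 620 [176.6 194.7] 411 scene [567.5 227.1   3. ] top [567.2 231.6   3. ] tri [567.9 229.4   6.5]
```

View pics/crop1.png

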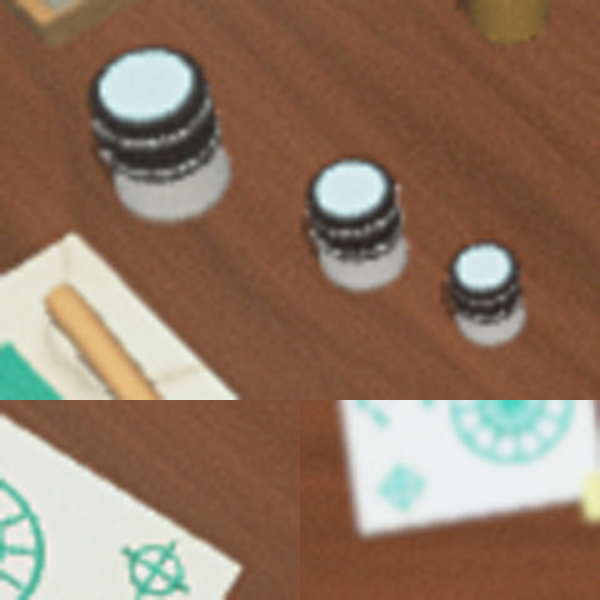

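The enlarged crop confirms it: the middle loupe is in scene raw px (170,147), between the big one and the small one. It measures about (611,-297) with its top near 56 mm, which matches. The teal cross is at about (511,299). The cameras disagree by about 5 mm in y, so I will settle that from near. I'm moving above the loupe and turning so the fingers close along the line clear of its neighbours.

Emit:
play_rows --motion '[[[51.3, -15.4, 0, 0, 0, -90], [51.3, -15.4, 0, 0, 0, -90], [51.3, -15.4, 0, 0, 0, -90], [51.3, -15.4, 0, 0, 0, -90], [51.3, -15.4, 0, 0, 0, -90]]]' --jaw 1 --squeeze 25

```text
time: 0.6
tool_pos: [370.1, -445.9, 230.9]
tcp_rot: [-180.0, -0.0, 58.4]
ft_force: [0.5, -1.3, 0.2]
finger_gap: 85.4
grip_force: 0.0
```

```bash
cat >> h.py <<'E'
from scipy.spatial.transform import Rotation as Ro
def delta(X,rpy=(180,0,105)):
    st=sensors.sense(); A=Ro.from_euler("xyz",st["tcp_rot"],degrees=True); B=Ro.from_euler("xyz",rpy,degrees=True)
    print("t",round(st["time"],2),"tcp",np.round(st["tool_pos"],1),"rpy",np.round(st["tcp_rot"],2),"F",np.round(st["ft_force"],1),"gap",round(st["finger_gap"],1),"grip",round(st["grip_force"],1))
    print("move cm",(A.inv().apply(np.array(X)-st["tool_pos"])/10).round(2),"deg",(A.inv()*B).as_rotvec(degrees=True).round(1))
E
python3 -c "
from h import *
delta((611.4,-297,150))"
```

```text
t 0.6 tcp [ 370.1 -445.9  230.9] rpy [-1.7997e+02 -1.0000e-02  5.8420e+01] F [ 0.5 -1.3  0.2] gap 85.4 grip 0.0
move cm [25.32 12.76  8.09] deg [ -0.   -0.  -46.6]
```

Emit:
play_rows --motion '[[[25.3, 12.8, 8, 0, 0, -46.6], [25.3, 12.8, 8, 0, 0, -46.6], [25.3, 12.8, 8, 0, 0, -46.6], [25.3, 12.8, 8, 0, 0, -46.6], [25.3, 12.8, 8, 0, 0, -46.6]]]'

```text
time: 1.1
tool_pos: [575.9, -321.1, 162.3]
tcp_rot: [-180.0, -0.0, 101.4]
ft_force: [1.1, -1.0, -0.4]
finger_gap: 85.4
grip_force: 0.0
```

```bash
python3 -c "
from h import *
delta((611.4,-297,100))"
```

```text
t 1.1 tcp [ 575.9 -321.1  162.3] rpy [-1.7997e+02 -3.0000e-02  1.0141e+02] F [ 1.1 -1.  -0.4] gap 85.4 grip 0.0
move cm [1.65 3.96 6.23] deg [-0.  -0.  -3.6]
```

Emit:
play_rows --motion '[[[1.6, 3.9, 6, 0, 0, -3.6], [1.6, 3.9, 6, 0, 0, -3.6], [1.6, 3.9, 6, 0, 0, -3.6], [1.6, 3.9, 6, 0, 0, -3.6], [1.6, 3.9, 6, 0, 0, -3.6]]]'

```text
time: 1.6
tool_pos: [610.0, -300.9, 105.5]
tcp_rot: [179.9, 0.1, 104.6]
ft_force: [0.7, -1.0, 1.2]
finger_gap: 85.4
grip_force: 0.0
```

```bash
python3 - <<'E'
from h import *
delta((611.4,-297,15))
s=snap("scene"); im=np.array(s["pixels"])[:,:,::-1].copy()
st=sensors.sense(); p=np.array(st["tool_pos"])
print("tcp px",proj(s,[p]).round(1),"axis at z=56",proj(s,[[p[0],p[1],56]]).round(1))
cv2.imwrite("pics/near1.png",cv2.resize(im[80:200,90:250],(800,600),interpolation=cv2.INTER_CUBIC))
E
```

```text
t 1.6 tcp [ 610.  -300.9  105.5] rpy [1.7991e+02 1.2000e-01 1.0459e+02] F [ 0.7 -1.   1.2] gap 85.4 grip 0.0
move cm [0.36 0.22 9.05] deg [ 0.1  0.1 -0.4]
tcp px [[166.7 133.7]] axis at z=56 [[169.6 146.8]]
```

View pics/near1.png

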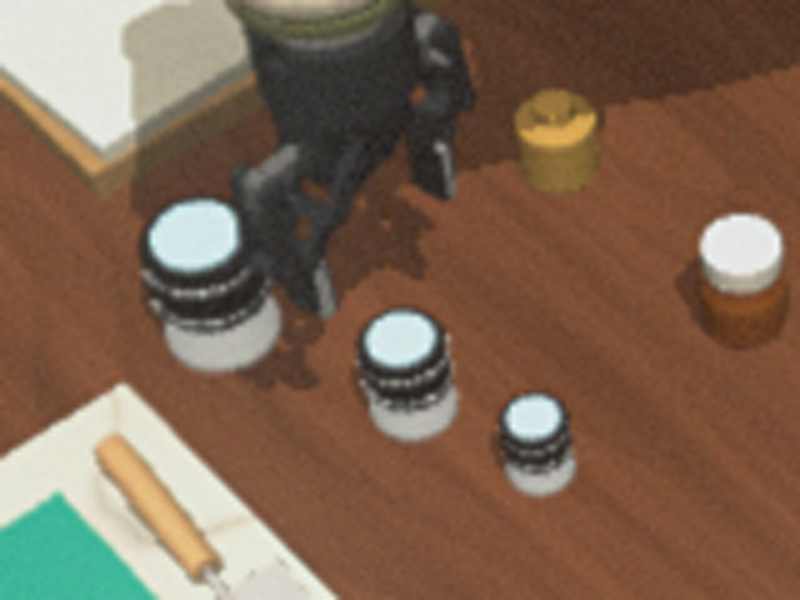

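The fingers straddle the middle loupe: the tips' midpoint is at raw px (166,130) and the predicted TCP agrees. The gripper axis at lens height projects to (169.6,146.8), against the lens at (169.6,147.4). It is lined up, so I'm descending.

Emit:
play_rows --motion '[[[0.1, 0.1, 2, 0, 0, 0], [0.1, 0.1, 3.5, 0, 0, 0], [0.1, 0.1, 4.5, 0, 0, 0], [0.1, 0.1, 5, 0, 0, 0], [0.1, 0.1, 5, 0, 0, 0]]]'

```text
time: 2.15
tool_pos: [609.8, -298.1, 52.5]
tcp_rot: [-179.9, -0.1, 104.6]
ft_force: [-0.6, 0.3, -0.5]
finger_gap: 85.3
grip_force: 0.0
```

```bash
python3 -c "
from h import *
delta((611.3,-299,15))"
```

```text
t 2.15 tcp [ 609.8 -298.1   52.5] rpy [-1.7993e+02 -7.0000e-02  1.0464e+02] F [-0.6  0.3 -0.5] gap 85.3 grip 0.0
move cm [-0.13  0.13  3.74] deg [-0.1 -0.1 -0.4]
```

Emit:
play_rows --motion '[[[-0.1, 0.1, 1.5, 0, 0, 0], [-0.1, 0.1, 2.7, 0, 0, 0], [-0.1, 0.1, 3.5, 0, 0, 0], [-0.1, 0.1, 3.7, 0, 0, 0], [-0.1, 0.1, 3.7, 0, 0, 0]]]'

```text
time: 2.65
tool_pos: [611.3, -298.6, 15.5]
tcp_rot: [-179.9, -0.1, 104.7]
ft_force: [-0.8, -0.5, 0.6]
finger_gap: 85.5
grip_force: 0.0
```

Emit:
play_rows --motion '[[[0, 0, 0, 0, 0, 0], [0, 0, 0, 0, 0, 0]]]' --jaw 0.6 --squeeze 22

```text
time: 2.85
tool_pos: [612.3, -299.2, 17.2]
tcp_rot: [179.9, 0.1, 104.7]
ft_force: [0.6, 0.2, 0.0]
finger_gap: 59.0
grip_force: 0.0
```

```bash
python3 - <<'E'
from h import *
delta((611.3,-299,15))
s=snap("scene"); im=np.array(s["pixels"])[:,:,::-1].copy()
cv2.imwrite("pics/near2.png",cv2.resize(im[100:180,120:227],(800,600),interpolation=cv2.INTER_CUBIC))
E
```

```text
t 2.85 tcp [ 612.3 -299.2   17.2] rpy [1.7995e+02 5.0000e-02 1.0466e+02] F [0.6 0.2 0. ] gap 59.0 grip 0.0
move cm [ 0.04 -0.09  0.22] deg [ 0.1  0.1 -0.3]
```

View pics/near2.png

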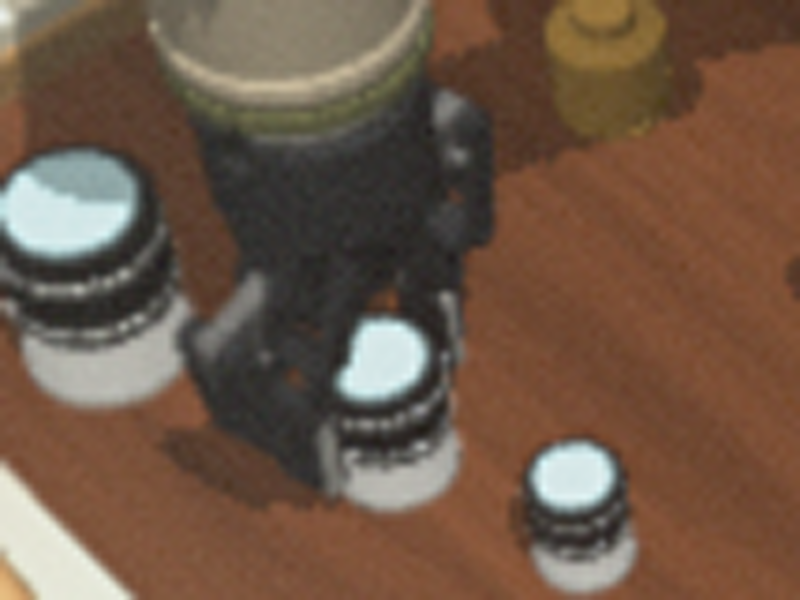

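The fingers stand either side of the middle loupe (crop (390,410)) with free space all round and nothing touched. Closing with a light grip.

Emit:
play_rows --motion '[[[0, 0, 0, 0, 0, 0], [0, 0, 0, 0, 0, 0], [0, 0, 0, 0, 0, 0]]]' --jaw 0.5 --squeeze 22

```text
time: 3.2
tool_pos: [612.2, -299.2, 17.2]
tcp_rot: [180.0, 0.1, 104.7]
ft_force: [-0.5, 0.7, 5.2]
finger_gap: 45.5
grip_force: 23.0
```

Emit:
play_rows --motion '[[[0, 0, 0, 0, 0, 0], [0, 0, 0, 0, 0, 0], [0, 0, 0, 0, 0, 0]]]' --jaw 0.3 --squeeze 24

```text
time: 3.5
tool_pos: [612.2, -299.2, 17.2]
tcp_rot: [180.0, 0.0, 104.7]
ft_force: [-1.2, 0.8, 5.7]
finger_gap: 45.4
grip_force: 23.8
```

Emit:
play_rows --motion '[[[0, 0, -0.5, 0, 0, 0], [0, 0, -2, 0, 0, 0], [0, 0, -4.5, 0, 0, 0], [0, 0, -7, 0, 0, 0], [0, 0, -9, 0, 0, 0]]]'

```text
time: 4.0
tool_pos: [612.1, -299.1, 109.0]
tcp_rot: [179.9, 0.1, 104.7]
ft_force: [0.6, -0.3, -1.0]
finger_gap: 45.4
grip_force: 24.9
```

```bash
python3 -c "
from h import *
delta((511,299,110),(180,0,105))"
```

```text
t 4.0 tcp [ 612.1 -299.1  109. ] rpy [1.7994e+02 6.0000e-02 1.0466e+02] F [ 0.6 -0.3 -1. ] gap 45.4 grip 24.9
move cm [60.42  5.35 -0.16] deg [ 0.1  0.1 -0.3]
```

Emit:
play_rows --motion '[[[1, 0.1, 0, 0, 0, 0], [3, 0.3, 0, 0, 0, 0], [6, 0.55, 0, 0, 0, 0], [9, 0.8, 0, 0, 0, 0], [12, 1.1, 0, 0, 0, 0]]]'

```text
time: 4.5
tool_pos: [590.6, -178.0, 105.0]
tcp_rot: [-179.9, -0.1, 104.7]
ft_force: [0.5, -0.6, -0.9]
finger_gap: 45.5
grip_force: 24.9
```

Emit:
play_rows --motion '[[[3.5, 0.3, 0, 0, 0, 0], [7, 0.6, 0, 0, 0, 0], [10.5, 0.9, 0, 0, 0, 0], [14, 1.25, 0, 0, 0, 0], [17.5, 1.55, 0, 0, 0, 0]]]'

```text
time: 5.0
tool_pos: [561.1, -4.8, 105.2]
tcp_rot: [-179.9, -0.0, 104.7]
ft_force: [0.5, -0.4, -1.8]
finger_gap: 45.3
grip_force: 24.9
```

Emit:
play_rows --motion '[[[3.5, 0.3, 0, 0, 0, 0], [7, 0.6, 0, 0, 0, 0], [10.5, 0.9, 0, 0, 0, 0], [14, 1.25, 0, 0, 0, 0], [17.5, 1.55, 0, 0, 0, 0]]]'

```text
time: 5.5
tool_pos: [531.7, 168.1, 105.3]
tcp_rot: [-179.9, -0.0, 104.7]
ft_force: [0.9, -0.3, -2.0]
finger_gap: 45.1
grip_force: 24.9
```

```bash
python3 -c "
from h import *
delta((511,299,110),(180,0,105))"
```

```text
t 5.5 tcp [531.7 168.1 105.3] rpy [-1.7991e+02 -2.0000e-02  1.0467e+02] F [ 0.9 -0.3 -2. ] gap 45.1 grip 24.9
move cm [13.19  1.31 -0.47] deg [-0.1 -0.  -0.3]
```

Emit:
play_rows --motion '[[[3.5, 0.3, 0, 0, 0, 0], [7, 0.7, 0, 0, 0, 0], [10, 1, 0, 0, 0, 0], [12.2, 1.2, 0, 0, 0, 0], [12.9, 1.3, 0, 0, 0, 0]]]'

```text
time: 6.0
tool_pos: [511.3, 296.7, 105.3]
tcp_rot: [-179.9, -0.0, 104.8]
ft_force: [0.5, -0.4, -2.4]
finger_gap: 45.2
grip_force: 24.9
```

Emit:
play_rows --motion '[[[0, 0, 1, 0, 0, 0], [0, 0, 2.5, 0, 0, 0], [0, 0, 4, 0, 0, 0], [0, 0, 4.5, 0, 0, 0], [0, 0, 4.5, 0, 0, 0]]]'

```text
time: 6.5
tool_pos: [512.2, 293.1, 59.1]
tcp_rot: [-179.8, 0.0, 104.6]
ft_force: [0.1, 0.7, -0.9]
finger_gap: 45.5
grip_force: 24.9
```

```bash
python3 - <<'E'
from h import *
delta((511,299,60))
p=np.array(sensors.sense()["tool_pos"])
P=[]
for n in("scene","top"):
    s=snap(n); im=np.array(s["pixels"])[:,:,::-1].copy()
    np.savez("pics/%s1.npz"%n,**{k:np.array(v) for k,v in s.items()})
    c=proj(s,[[p[0],p[1],p[2]-17.2+56]])[0]; print(n,"pred lens px",c.round(1))
    x,y=(c-[40,30]).astype(int) if n=="scene" else (c-[20,15]).astype(int)
    w,h=(80,60) if n=="scene" else (40,30)
    print("crop",x,y,w,h); P.append(cv2.resize(im[y:y+h+10*(n=="scene"),x:x+w],(600,525) if n=="scene" else (200,150),interpolation=cv2.INTER_CUBIC))
q=np.zeros((525,800,3),np.uint8);q[:,:600]=P[0];q[:150,600:]=P[1];cv2.imwrite("pics/near3.png",q)
E
```

```text
t 6.5 tcp [512.2 293.1  59.1] rpy [-1.7979e+02  4.0000e-02  1.0459e+02] F [ 0.1  0.7 -0.9] gap 45.5 grip 24.9
move cm [ 0.6   0.03 -0.09] deg [-0.2  0.  -0.4]
scene pred lens px [377.8 268.8]
crop 337 238 80 60
top pred lens px [150.8 209.1]
crop 130 194 40 30
```

View pics/near3.png

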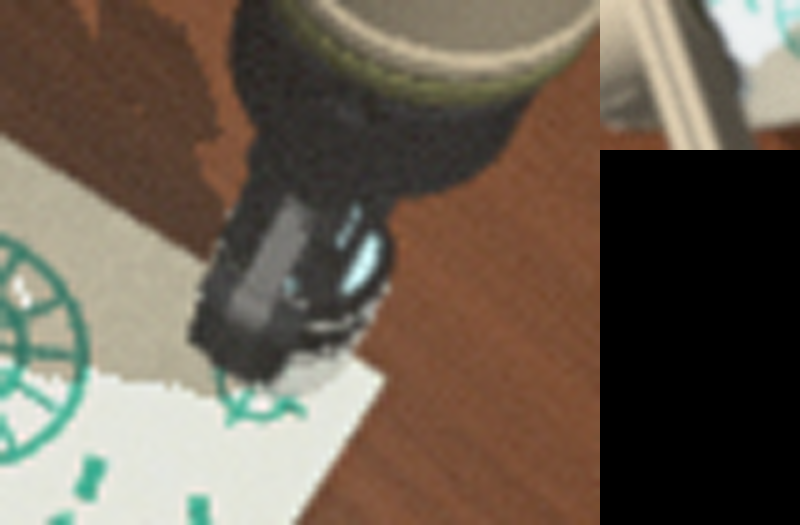

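The gripper's finger hides the loupe from the scene camera: the cross's ring shows at crop (260,400), and the lens is half hidden at (360,265). The arm covers the top view. I'm turning the gripper 90° while raised so the fingers stand sideways to the scene camera.

Emit:
play_rows --motion '[[[0, 0, 0, 0, 0, -6], [0, 0, 0, 0, 0, -14], [0, 0, 0, 0, 0, -22], [0, 0, 0, 0, 0, -30], [0, 0, 0, 0, 0, -38]]]'

```text
time: 7.1
tool_pos: [514.2, 294.8, 62.6]
tcp_rot: [179.9, 0.1, 143.0]
ft_force: [-0.3, -1.0, -2.2]
finger_gap: 45.2
grip_force: 24.9
```

Emit:
play_rows --motion '[[[0, 0, 0, 0, 0, -8], [0, 0, 0, 0, 0, -16], [0, 0, 0, 0, 0, -24], [0, 0, 0, 0, 0, -32], [0, 0, 0, 0, 0, -40]]]'

```text
time: 7.6
tool_pos: [514.2, 294.7, 62.6]
tcp_rot: [180.0, 0.1, -177.0]
ft_force: [-0.0, -0.4, -1.6]
finger_gap: 45.0
grip_force: 24.9
```

Emit:
play_rows --motion '[[[0, 0, 0, 0, 0, -6], [0, 0, 0, 0, 0, -11], [0, 0, 0, 0, 0, -13], [0, 0, 0, 0, 0, -13], [0, 0, 0, 0, 0, -13]]]'

```text
time: 8.1
tool_pos: [513.9, 294.7, 62.1]
tcp_rot: [180.0, 0.1, -164.4]
ft_force: [0.0, -0.6, -1.2]
finger_gap: 45.7
grip_force: 24.9
```

```bash
python3 - <<'E'
from h import *
delta((511,299,60),(180,0,195))
p=np.array(sensors.sense()["tool_pos"])
s=snap("scene"); im=np.array(s["pixels"])[:,:,::-1].copy()
np.savez("pics/scene2.npz",**{k:np.array(v) for k,v in s.items()})
print("pred lens px",proj(s,[[p[0],p[1],p[2]-17.2+56]]).round(1),"cross",proj(s,[[510.6,296.3,3]]).round(1))
cv2.imwrite("pics/near4.png",cv2.resize(im[235:305,335:415],(800,600 if 0 else 700))[:600])
delta((511,299,60),(180,0,195))
E
```

```text
t 8.1 tcp [513.9 294.7  62.1] rpy [ 1.7999e+02  7.0000e-02 -1.6442e+02] F [ 0.  -0.6 -1.2] gap 45.7 grip 24.9
move cm [0.16 0.49 0.21] deg [0.  0.1 0.6]
pred lens px [[378.2 269.2]] cross [[370.8 288.8]]
t 8.15 tcp [513.8 294.6  62. ] rpy [ 1.7999e+02  5.0000e-02 -1.6442e+02] F [ 1.   0.5 -1. ] gap 45.2 grip 24.9
move cm [0.15 0.5  0.2 ] deg [0.  0.1 0.6]
```

View pics/near4.png

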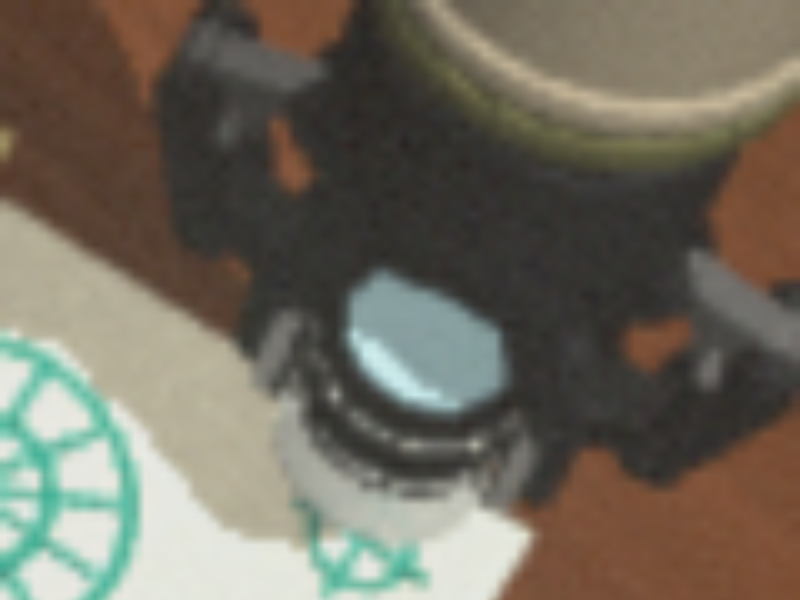

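```bash
cat >> h.py <<'E'
from scipy.optimize import least_squares
def lens_fit(s,c,z,thr,rad=11,r0=None,keep=None):
    im=cv2.resize(np.array(s["pixels"]),None,fx=4,fy=4,interpolation=cv2.INTER_CUBIC).astype(int)
    v,u=np.mgrid[:im.shape[0],:im.shape[1]]; u=(u+.5)/4-.5; v=(v+.5)/4-.5
    m=((im[...,2]>thr)&(im[...,2]>im[...,0]+8)&(np.hypot(u-c[0],v-c[1])<rad)).astype(np.uint8)
    n,L,st,_=cv2.connectedComponentsWithStats(m); k=1+np.argmax(st[1:,4])
    C=max(cv2.findContours((L==k).astype(np.uint8),cv2.RETR_EXTERNAL,cv2.CHAIN_APPROX_NONE)[0],key=len)[:,0]
    W=np.array([unproj(s,((q[0]+.5)/4-.5,(q[1]+.5)/4-.5),z)[:2] for q in C])
    if keep is not None: W=W[keep(W)]
    f=lambda p:np.hypot(*(W-p[:2]).T)-(p[2] if r0 is None else r0)
    R=least_squares(f,[*W.mean(0),15][:3 if r0 is None else 2],loss="soft_l1",f_scale=.7)
    return R.x.round(2),round(float(np.sqrt((f(R.x)**2).mean())),2),len(W)
E
python3 - <<'E'
from h import *
s0=dict(np.load("pics/scene0.npz")); s2=dict(np.load("pics/scene2.npz"))
print("rest",lens_fit(s0,(169.6,147.4),56,130))
c=np.array([1011-514,461-295.]);c/=np.linalg.norm(c); side=np.array([-c[1],c[0]])
for z in(99,101):
  for rr in (None,):
    a=lens_fit(s2,(377.5,268.5),z,105)
    W0=a[0][:2]
    for cut in(4,-2):
        print(z,a,"front",lens_fit(s2,(377.5,268.5),z,105,r0=15.5,keep=lambda W:(W-W0)@c>cut))
E
```

```text
rest (array([ 611.3 , -299.37,   18.34]), 0.39, 144)
99 (array([514.55, 292.32,  15.33]), 1.51, 167) front (array([513.76, 292.39]), 0.48, 68)
99 (array([514.55, 292.32,  15.33]), 1.51, 167) front (array([513.8 , 292.39]), 0.72, 89)
101 (array([515.64, 292.69,  15.29]), 1.51, 167) front (array([514.81, 292.74]), 0.47, 68)
101 (array([515.64, 292.69,  15.29]), 1.51, 167) front (array([514.85, 292.75]), 0.7, 89)
```

Emit:
play_rows --motion '[[[0.05, 0.47, 0.5, 0, 0, 0], [0.05, 0.47, 1.5, 0, 0, 0], [0.05, 0.47, 2.5, 0, 0, 0], [0.05, 0.47, 3.2, 0, 0, 0], [0.05, 0.47, 3.4, 0, 0, 0]]]'

```text
time: 8.65
tool_pos: [510.4, 298.3, 25.4]
tcp_rot: [-180.0, -0.2, -164.3]
ft_force: [1.0, -0.6, -1.1]
finger_gap: 45.4
grip_force: 24.9
```

Emit:
play_rows --motion '[[[0, 0, 0, 0, 0, 0], [0, 0, 0, 0, 0, 0], [0, 0, 0, 0, 0, 0], [0, 0, 0, 0, 0, 0]]]'

```text
time: 9.05
tool_pos: [512.0, 299.1, 27.9]
tcp_rot: [180.0, 0.0, -164.3]
ft_force: [-0.1, 1.1, -0.6]
finger_gap: 45.3
grip_force: 24.9
```

```bash
python3 - <<'E'
from h import *
delta((512,299,20.2),(180,0,195.6))
p=np.array(sensors.sense()["tool_pos"]); z=p[2]-17.2+56
s=snap("scene"); im=np.array(s["pixels"])[:,:,::-1].copy()
np.savez("pics/scene3.npz",**{k:np.array(v) for k,v in s.items()})
c=np.array([1011-514,461-295.]);c/=np.linalg.norm(c); q=proj(s,[[p[0]-1,p[1]-2.5,z]])[0]; W0=p[:2]-[1,2.5]
for cut in(5,0):print(lens_fit(s,q,z,105,r0=18.2,keep=lambda W:(W-W0)@c>cut))
a=np.linspace(0,6.28,60)
big=cv2.resize(im[240:310,330:410],(640,560),interpolation=cv2.INTER_CUBIC)
x=lens_fit(s,q,z,105,r0=18.2,keep=lambda W:(W-W0)@c>3)[0]
for r_,zz,xy,col in((18.2,z,x,(0,0,255)),(23,z-56,x,(0,0,255)),(12,3,(510.6,296.3),(255,0,0)),(23,3,(510.6,296.3),(255,0,0))):
    P=proj(s,np.c_[xy[0]+r_*np.cos(a),xy[1]+r_*np.sin(a),a*0+zz]); P=((P-[330,240]+.5)*8).astype(int)
    cv2.polylines(big,[P.reshape(-1,1,2)],True,col,1)
cv2.imwrite("pics/near5.png",big)
E
```

```text
t 9.05 tcp [512.  299.1  27.9] rpy [ 1.7999e+02  5.0000e-02 -1.6434e+02] F [-0.1  1.1 -0.6] gap 45.3 grip 24.9
move cm [ 0.   -0.01  0.77] deg [0.  0.  0.1]
(array([539.94, 303.84]), 5.48, 73)
(array([509.72, 296.07]), 0.63, 89)
```

View pics/near5.png

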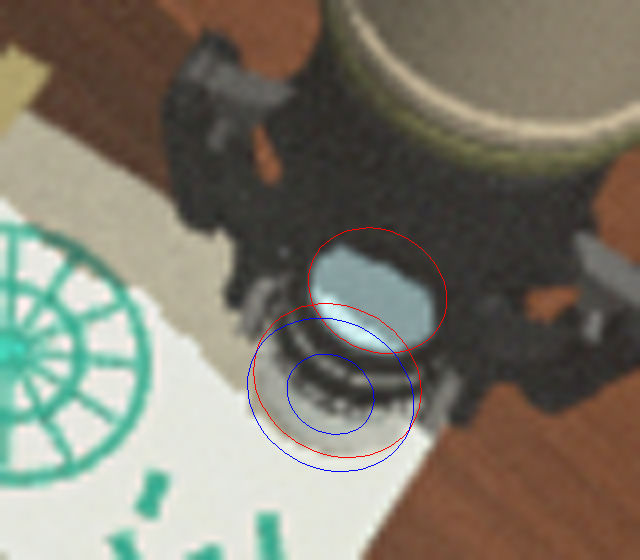

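The overlay shows the lens and skirt outline (red) 7 mm above the paper. It lies within about 1 mm of the circle around the cross (blue, centre at crop (331,394)). I'm nudging about 0.8 mm, then going down slowly while watching the force.

Emit:
play_rows --motion '[[[-0.07, 0.05, 0.05, 0, 0, 0], [-0.07, 0.05, 0.15, 0, 0, 0], [-0.07, 0.05, 0.25, 0, 0, 0], [-0.07, 0.05, 0.35, 0, 0, 0], [-0.07, 0.05, 0.4, 0, 0, 0]]]'

```text
time: 9.6
tool_pos: [512.0, 299.5, 23.1]
tcp_rot: [-180.0, -0.0, -164.3]
ft_force: [-0.6, 0.7, -1.1]
finger_gap: 45.3
grip_force: 24.9
```

Emit:
play_rows --motion '[[[0, 0, 0.05, 0, 0, 0], [0, 0, 0.1, 0, 0, 0], [0, 0, 0.15, 0, 0, 0], [0, 0, 0.15, 0, 0, 0], [0, 0, 0.15, 0, 0, 0]]]'

```text
time: 10.1
tool_pos: [512.2, 299.6, 21.9]
tcp_rot: [180.0, 0.0, -164.3]
ft_force: [-0.2, -0.3, -0.7]
finger_gap: 45.6
grip_force: 24.9
```

```bash
python3 - <<'E'
from h import *
delta((512.5,299.8,20.2),(180,0,195.6))
E
```

```text
t 10.1 tcp [512.2 299.6  21.9] rpy [ 180.      0.   -164.34] F [-0.2 -0.3 -0.7] gap 45.6 grip 24.9
move cm [-0.04  0.01  0.17] deg [0.  0.  0.1]
```

Emit:
play_rows --motion '[[[0, 0, 0.03, 0, 0, 0], [0, 0, 0.06, 0, 0, 0], [0, 0, 0.09, 0, 0, 0], [0, 0, 0.1, 0, 0, 0], [0, 0, 0.1, 0, 0, 0]]]'

```text
time: 10.6
tool_pos: [512.1, 299.6, 20.9]
tcp_rot: [180.0, -0.0, -164.3]
ft_force: [0.4, -0.3, -1.3]
finger_gap: 45.2
grip_force: 24.9
```

Emit:
play_rows --motion '[[[0, 0, 0.02, 0, 0, 0], [0, 0, 0.03, 0, 0, 0], [0, 0, 0.04, 0, 0, 0], [0, 0, 0.04, 0, 0, 0]]]'

```text
time: 11.0
tool_pos: [512.1, 299.5, 20.5]
tcp_rot: [180.0, -0.0, -164.3]
ft_force: [0.1, 0.2, -1.5]
finger_gap: 45.1
grip_force: 24.9
```

Emit:
play_rows --motion '[[[0, 0, 0.02, 0, 0, 0], [0, 0, 0.03, 0, 0, 0], [0, 0, 0.03, 0, 0, 0], [0, 0, 0.03, 0, 0, 0]]]'

```text
time: 11.4
tool_pos: [512.2, 299.6, 20.2]
tcp_rot: [-180.0, 0.0, -164.3]
ft_force: [-0.4, -0.1, -0.9]
finger_gap: 45.6
grip_force: 24.9
```

Emit:
play_rows --motion '[[[0, 0, 0.02, 0, 0, 0], [0, 0, 0.03, 0, 0, 0], [0, 0, 0.03, 0, 0, 0], [0, 0, 0.03, 0, 0, 0]]]'

```text
time: 11.8
tool_pos: [512.2, 299.6, 20.2]
tcp_rot: [-180.0, 0.0, -164.3]
ft_force: [-2.7, -1.3, 4.4]
finger_gap: 45.4
grip_force: 25.2
```

Contact shows: 4.4 N upward, and z has stopped at 20.2, the height expected. Letting go gently.

Emit:
play_rows --motion '[[[0, 0, 0, 0, 0, 0], [0, 0, 0, 0, 0, 0], [0, 0, 0, 0, 0, 0]]]' --jaw 0.6 --squeeze 20

```text
time: 12.1
tool_pos: [512.2, 299.6, 19.7]
tcp_rot: [180.0, 0.0, -164.3]
ft_force: [0.4, -0.4, 1.0]
finger_gap: 51.1
grip_force: 0.0
```

Emit:
play_rows --motion '[[[0, 0, 0, 0, 0, 0], [0, 0, 0, 0, 0, 0], [0, 0, 0, 0, 0, 0], [0, 0, 0, 0, 0, 0]]]' --jaw 0.9

```text
time: 12.5
tool_pos: [512.1, 299.6, 19.9]
tcp_rot: [180.0, -0.0, -164.3]
ft_force: [0.1, -0.6, -0.2]
finger_gap: 77.1
grip_force: 0.0
```

```bash
python3 - <<'E'
from h import *
delta((512.2,299.6,120),(180,0,195.6))
E
```

```text
t 12.5 tcp [512.1 299.6  19.9] rpy [ 180.     -0.   -164.34] F [ 0.1 -0.6 -0.2] gap 77.1 grip 0.0
move cm [-1.000e-02  0.000e+00 -1.001e+01] deg [ 0.  -0.   0.1]
```

Emit:
play_rows --motion '[[[0, 0, -1, 0, 0, 0], [0, 0, -3, 0, 0, 0], [0, 0, -6, 0, 0, 0], [0, 0, -9, 0, 0, 0], [0, 0, -12, 0, 0, 0]]]'

```text
time: 13.0
tool_pos: [512.1, 299.6, 141.9]
tcp_rot: [180.0, 0.0, -164.3]
ft_force: [0.3, -0.6, 0.0]
finger_gap: 76.8
grip_force: 0.0
```

Emit:
play_rows --motion '[[[0, -4, -2, 0, 0, 0], [0, -8, -4, 0, 0, 0], [0, -12, -6, 0, 0, 0], [0, -16, -6, 0, 0, 0], [0, -20, -6, 0, 0, 0]]]'

```text
time: 13.5
tool_pos: [567.1, 105.6, 202.3]
tcp_rot: [-180.0, 0.2, -164.3]
ft_force: [1.2, -0.8, -0.4]
finger_gap: 76.8
grip_force: 0.0
```

Emit:
play_rows --motion '[[[0, -4, 0, 0, 0, 0], [0, -8, 0, 0, 0, 0], [0, -11, 0, 0, 0, 0], [0, -11, 0, 0, 0, 0], [0, -11, 0, 0, 0, 0]]]'

```text
time: 14.0
tool_pos: [595.9, 0.6, 200.5]
tcp_rot: [180.0, 0.0, -164.4]
ft_force: [0.7, 1.2, 0.6]
finger_gap: 76.7
grip_force: 0.0
```

```bash
python3 - <<'E'
from h import *
delta((512,299,200),(180,0,195.6))
s=snap("scene"); t=snap("top")
q=proj(s,[[510.6,296.3,59]])[0]; qt=proj(t,[[511,301,59]])[0]
f=lens_fit(s,q,59,130); print("scene lens",f,"vs cross 510.6 296.3")
print("top lens",lens_fit(t,qt,59,130,rad=8),"vs cross 510.9 301.2")
a=np.linspace(0,6.28,60); P=[]
for c,n,X in((s,(365,280),(510.6,296.3)),(t,(155,210),(510.9,301.2))):
    im=np.array(c["pixels"])[:,:,::-1]; x0,y0=n[0]-25,n[1]-37
    b=cv2.resize(im[y0:y0+75,x0:x0+50],(400,600),interpolation=cv2.INTER_CUBIC)
    p=proj(c,np.c_[X[0]+23*np.cos(a),X[1]+23*np.sin(a),a*0+3]); cv2.polylines(b,[((p-[x0,y0]+.5)*8).astype(int).reshape(-1,1,2)],True,(255,0,0),1); P.append(b)
cv2.imwrite("pics/end.png",np.hstack(P))
E
```

```text
t 14.0 tcp [595.9   0.6 200.5] rpy [ 1.7999e+02  3.0000e-02 -1.6444e+02] F [0.7 1.2 0.6] gap 76.7 grip 0.0
move cm [ 0.07 31.    0.06] deg [ 0.  0. -0.]
scene lens (array([509.67, 296.75,  17.88]), 0.25, 185) vs cross 510.6 296.3
top lens (array([509.69, 300.8 ,  19.79]), 0.81, 148) vs cross 510.9 301.2
```

View pics/end.png

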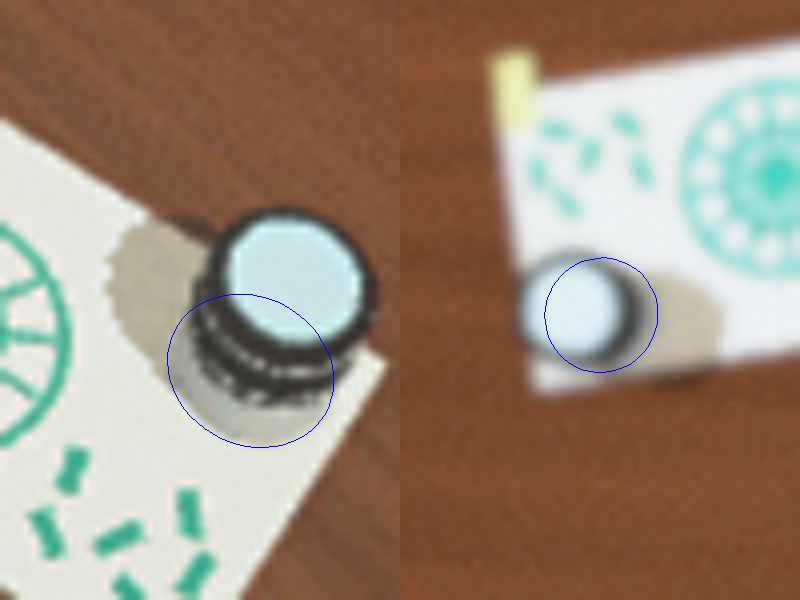

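The loupe stands upright on the teal cross. Its skirt fills the blue 46 mm circle at crop (250,370), and both cameras put it within about 1.2 mm of the cross. The arm is clear of everything, so I'm handing in.

```bash
python3 -c "
from h import *
print(job.hand_in())"
```

```text
the job is handed in; nothing more can be done
None
```

I set the middle-sized loupe upright on the teal proof's registration cross, about 1 mm off centre by both cameras, and handed the job in at about 14 s. The grip never read above 25.2 N, touchdown read about 4 N, and the paperweight was not touched.

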